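# Tighten the loose coax-jack nut on the sloping panel with the nut driver

## Task

The big brass hex nut of the coax jack on the instrument console's sloping panel has worked loose. Take the tall yellow-handled nut driver from the tool block, work its socket fully down over the nut and turn the nut clockwise until it comes up tight, then lower the driver upright back into the well it came from, without dropping it in, and leave everything else where it stands.

Things in the scene. Friction and masses are not known exactly. Their poses are not given: they have to be found in the camera images.
- nut_top (a point): Centre of the top face of the brass hex nut (the only one on the panel). Axes fixed to the panel: z out of the panel along the jack's axis, 25 degrees off vertical, leaning to the console's front; x up the slope, y to its left. They do not tell the nut's angle: its corners may stand at any angle about z. Nut 22 mm across flats, 7 mm thick, on a washer 33 mm across.
- console: Instrument console, fixed, cream, 230 x 290 mm, 45 mm high in front, 124 mm at the back, origin at the centre of its underside, front to its -x. Its aluminium panel slopes 25 degrees. The coax jack's round barrel, 15.6 mm across, stands 9 mm proud of the nut. Nothing else on the panel is within 40 mm of the jack's axis.
- nut (a joint): How far the nut is backed off, rad: 0 is tight (hard stop), more is looser. Starts 0.35 to 0.6; clockwise, looking at the panel, brings it to 0. The nut is stiff to turn (about 0.25 N m): a socket pressed lightly on it slides round on it until the corners match.
- driver: Nut driver, yellow handle, loose, 160 mm long, about 0.19 kg, upright in a well, socket down. Origin at the centre of the socket's mouth (lower end), z towards the handle. From the mouth: hex tube 0 to 23 mm (34 mm across corners outside), collar 31 mm across to 43 mm, shank 12 mm across to 70 mm, round handle 32 mm across to 160 mm.
- driver_mouth (a point): Centre of the driver's socket mouth, axes as driver. The socket is 23.5 mm across flats inside and 23 mm deep, flats facing +-y and every 60 degrees; a 2 mm lead-in at 45 degrees opens the mouth to 27.5 mm. It goes 7 mm down over the nut, until the mouth meets the washer, with about 8 degrees of play either way.
- rack: Wooden tool block, fixed, 84 x 220 x 50 mm, origin at the centre of its underside, long side along its y. Three round wells 44 mm across and 42 mm deep (floor 8 mm above the bench) in a row at y = -68, 0 and +68 mm. The nut driver stands in one, the two stubby drivers in the others.
- stub_red: Stubby driver with red handle, 28 mm across, 98 mm tall, standing in a well; origin at its foot. To be left alone.
- stub_blue: Stubby driver with blue handle, 28 mm across, 104 mm tall, standing in a well; origin at its foot. To be left alone.
- pcb: Green circuit board 62 x 98 mm, lying on the bench, up to 18 mm high. To be left alone.
- multimeter: Yellow hand multimeter 170 x 80 x 45 mm, lying on the bench. To be left alone.
- cutters: Red-handled side cutters, 140 mm long, 14 mm high, lying on the bench. To be left alone.
- solder_reel: Grey solder reel, 60 mm across, 38 mm high, standing on the bench. To be left alone.
- wash_bottle: White wash bottle with blue cap and spout, 72 mm across, 200 mm tall, standing on the bench. To be left alone.

How it is judged:
By the outcome, as a careful person would: the job done as asked, in the order asked, and still so for the second after the job is handed in, with the robot touching nothing.
It also fails if it takes over 58 s, if anything falls off the work surface, if the arm or the gripper's body presses on something with over 40 N, if the wrist force passes 120 N, or if a joint passes its speed limit or range.

## Robot

A 6-joint arm with a two-finger parallel gripper is mounted at the origin on the work surface. World frame = base frame: x ahead of the robot, y to its left, z up, the work surface at z = 0. Lengths are in m, angles in rad, forces in N, time in s.
With the tool pointing down it reaches from about 0.325 to 0.775 m from the base axis. Payload 5.5 kg.
Tool frame: the origin (TCP) lies at the very end of the fingers, on their centre line; the grasp point (between the pads) lies 19 mm behind it; z points along the fingers, x is the direction in which the jaws open and shut, and the axes are right-handed (so a half turn about z gives the same grasp; the last joint's range is limited). The gripper opens to 88 mm and grips with 3 to 60 N. Pads are 20 mm wide; open, the fingers measure 115 mm over their backs; the gripper's body (75 mm by 178 mm) begins 61 mm behind the grasp point.
Start: joints at [-1.392, 0.091, 1.231, -0, 1.82, -0.057], TCP at [0.14, -0.583, 0.191] pointing down, gripper open.
Joint ranges: [-2.87, 2.87], [-0.86, 2.18], [0.17, 2.46], [-1.51, 4.65], [0.06, 2.69], [-2.65, 2.65]. Speed limits (rad/s): [2.57, 2.57, 3.01, 3.14, 3.14, 3.14].

## Interface

Orientations are given as a unit quaternion [w, x, y, z].
In Python, from rig import manip gives the robot as it stands.
- The arm moves only by the shell command python3 -m jog 'ROWS' [FORCE]. ROWS is text: rows parted by semicolons, each of 7 numbers parted by spaces: the shift along the tool's x, y, z each as a share of 400 mm, from -1 to 1, then the turn, a rotation vector about the tool's x, y, z each as a share of 90 degrees, from -1 to 1, then the closure, from 0 (fully open) to 1 (shut). In form: tx ty tz wx wy wz gripper; .... A call has 1 to 10 rows; each row is the pose to reach, as a shift and turn from the pose commanded when the call began, along the tool's axes at that moment; what a row does not reach only later rows make up. A row lasts 1/12 s, in which the tool goes at most 41.7 mm and 7.16 degrees, less where a joint would pass 70% of its speed; a pose out of reach is approached as far as the arm can. A call with a number of a shift or a turn outside -1 to 1 is refused whole. A call with a gripper value outside its range is refused whole. The fingers move at their own pace and stop on an object; FORCE is the grip in N (left out, the last holds). Time passes only in rows, so rows that repeat a pose let the fingers close. It gives the time, the measured TCP pose, the force and the opening at its end, in the units of the state.
- manip.state(): the state, without advancing time (a new reading comes with each control period).
- manip.grab_frame(name): name is "scene" or "top" or "wrist"; returns (picture, depth): 480x640x3 uint8, red, green, blue; 480x640 float32, m along the optical axis (not along the pixel's ray), 0 where there is no reading.
- manip.camera_model(name): a dict with "vertical_fov" (degrees; the focal length in pixels is half the picture's height over the tangent of half this angle, whatever the lens; pixels are square), "cx", "cy" (the principal point, pixels), "extrinsics" (4x4, takes a point from camera to world coordinates). Camera axes: x right, y down, z forward; pixel columns grow to the right and rows downward; lengths in m; the calibration is good to about 2 mm. A picture is of the moment at which its call begins: read the wrist's pose just before it. camera_model takes no time and is no camera call; for the wrist camera it gives the pose at the moment of the call.
- manip.sign_off(): hands the job in, once; it reports no verdict.
The state is a dict: "t": time; "q": joint angles; "dq": joint speeds; "joint_efforts": joint torques, N m; "tool_pos": TCP position; "eef_rot": TCP orientation; "ft_force": force on the tool from outside, world axes, zero at the start; "wrist_torque": the same for the moment, N m; "opening": finger opening in m.
Only numpy, scipy, OpenCV 4.12 (cv2) and the standard library are available. Lean on these libraries where they do the work, as an engineer would, in place of code of your own. Each camera call takes 0.05 s, during which the arm holds its last target. There are 200 camera calls.

## Working session

There is one attempt and no reset: what is moved stays moved. The work goes in short steps, Python scripts to look and compute and a shell command to move; the robot and the scene stay as the last step left them, time stands still between calls to the robot, and variables do not carry over. Pictures are saved under pics/ and viewed, about 8 in all and at most 12, crops included, and the job is handed in when it is done.

```bash
ls; mkdir -p pics
cat > h.py <<'E'
import numpy as np, cv2
from rig import manip
from scipy.spatial.transform import Rotation as R
def grab(n):
    m=manip.camera_model(n); p,d=manip.grab_frame(n); return p,d,m
def save(p,f): cv2.imwrite('pics/'+f,cv2.cvtColor(p,cv2.COLOR_RGB2BGR))
def pts(d,m,u,v,z=None):
    u=np.asarray(u,float);v=np.asarray(v,float)
    f=240/np.tan(np.radians(m['vertical_fov']/2))
    if z is None: z=d[v.astype(int),u.astype(int)]
    c=np.stack([(u-m['cx'])/f*z,(v-m['cy'])/f*z,z],-1)
    E=np.array(m['extrinsics']); return c@E[:3,:3].T+E[:3,3]
def cloud(d,m):
    v,u=np.mgrid[:480,:640]; return pts(d,m,u,v,d)
def tool():
    s=manip.state(); q=s['eef_rot']; return np.array(s['tool_pos']),R.from_quat([q[1],q[2],q[3],q[0]]).as_matrix(),s
def rel(p,Rt):
    P,Rm,_=tool(); return (Rm.T@(p-P))/0.4, R.from_matrix(Rm.T@Rt).as_rotvec()/(np.pi/2)
E
python3 - <<'E'
from h import *
for n in('scene','top'):
    p,d,m=grab(n); save(p,n+'.png'); np.savez(n,p=p,d=d,**m); print(n,m)
print(manip.state())
E
```

```text
pics
scene {'vertical_fov': 45.62191482991595, 'cx': 318.2877902020056, 'cy': 242.21314859548207, 'extrinsics': array([[ 0.88171092,  0.39007399, -0.26538299,  0.86501568],
       [ 0.47174512, -0.73668795,  0.48450738, -0.59007622],
       [-0.00651072, -0.55238858, -0.83356132,  1.07761528],
       [ 0.        ,  0.        ,  0.        ,  1.        ]])}
top {'vertical_fov': 44.69230204048098, 'cx': 313.7783503807627, 'cy': 239.32176675185804, 'extrinsics': array([[ 0.0243197 , -0.98214534,  0.18654515,  0.30412273],
       [-0.9996022 , -0.0212242 ,  0.01857337, -0.03494042],
       [-0.01428247, -0.18692264, -0.98227081,  1.36840039],
       [ 0.        ,  0.        ,  0.        ,  1.        ]])}
{'t': 0.1, 'q': array([-1.39169527e+00,  9.17731848e-02,  1.23176600e+00, -1.26840813e-05,
        1.81982237e+00, -5.66787699e-02]), 'dq': array([ 0.00043443,  0.0005176 , -0.00139004,  0.00032874,  0.00144244,
       -0.00041048]), 'joint_efforts': array([ 2.94989732e-03, -4.47858882e+01, -4.07571137e+01,  7.00996723e-02,
        2.84323306e-02, -1.07746835e-04]), 'tool_pos': array([ 0.14010747, -0.5830699 ,  0.18972593]), 'eef_rot': array([-5.81368929e-04,  7.85365301e-01, -6.19031955e-01, -6.66562374e-04]), 'ft_force': array([-0.34250656,  0.08603421, -0.00152796]), 'wrist_torque': array([-0.03424042, -0.08170039, -0.03863026]), 'opening': 0.08770268273222888}
```

View pics/top.png

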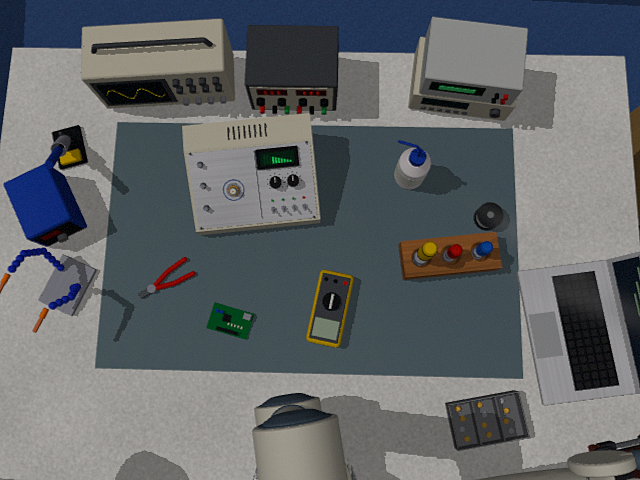

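View pics/scene.png

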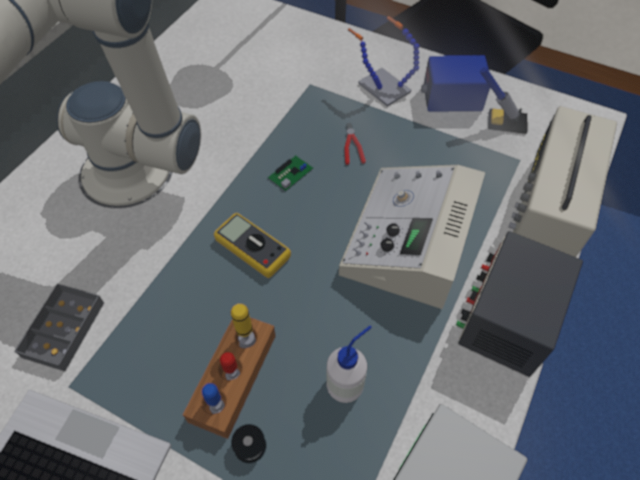

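The top view shows the yellow driver at about (428,250), in the left well of the block, with the red and blue stubbies at (454,252) and (485,250). The brass nut is at (233,190) and the console front faces the robot. The scene view agrees, with the driver at (240,320) and the nut at (403,198).

Run:
```python
from h import *
for n in('top','scene'):
    z=np.load(n+'.npz'); d=z['d'];p=z['p'];C=cloud(d,z)
    hsv=cv2.cvtColor(p,cv2.COLOR_RGB2HSV)
    X,Y,Z=C[...,0],C[...,1],C[...,2]
    # approx locations
    u,v=((428,247),(233,190)) if n=='top' else ((240,315),(403,198))
    print(n,'driver',C[u[1],u[0]],'nut',C[v[1],v[0]])
    y=(abs(hsv[...,0].astype(int)-26)<6)&(hsv[...,1]>150)&(hsv[...,2]>80)
    c0=C[u[1],u[0]]
    near=(np.hypot(X-c0[0],Y-c0[1])<.05)
    H=C[near&y&(Z>.09)]; print(' handle n',len(H),'zmax',H[:,2].max())
    from scipy.optimize import least_squares
    S=H[H[:,2]<H[:,2].max()-.012]
    f=lambda a:np.hypot(S[:,0]-a[0]-a[2]*(S[:,2]-.12),S[:,1]-a[1]-a[3]*(S[:,2]-.12))-.016
    r=least_squares(f,[c0[0],c0[1],0,0],loss='soft_l1',f_scale=.001); print(' axis at z=.12',r.x,'rms',np.sqrt(np.mean(r.fun**2)))
    T=H[H[:,2]>H[:,2].max()-.004]; print(' top',T.mean(0),len(T))
    # panel
    c1=C[v[1],v[0]]; dd=np.linalg.norm(C-c1,axis=-1); M=C[(dd>.022)&(dd<.038)]
    cen=np.median(M,0); 
    for _ in range(4):
        U,s,V=np.linalg.svd(M-M.mean(0),full_matrices=False); nn=V[2]*np.sign(V[2][2]); h=(M-M.mean(0))@nn; M=M[abs(h)<2*h.std()+1e-4]
    print(' normal',nn,'tilt',np.degrees(np.arccos(nn[2])),'rms',h.std(), 'yaw of upslope',np.degrees(np.arctan2(-nn[1],-nn[0])))
    hh=(C-M.mean(0))@nn
    B=C[(dd<.04)&(hh>.0045)]; print(' proud',len(B),B.mean(0),'hmax',hh[(dd<.04)].max())
    rackm=(abs(Z-.05)<.005)&(hsv[...,0]<20)&(hsv[...,1]>90)&(np.hypot(X-c0[0],Y-c0[1])<.25)
    rect=cv2.minAreaRect(C[rackm][:,:2].astype(np.float32)); print(' rack',rect)
```

```text
top driver [ 0.52149764 -0.25095032  0.16504311] nut [0.65392567 0.17359823 0.1007466 ]
 handle n 230 zmax 0.1730389599076747
 axis at z=.12 [ 5.19726496e-01 -2.55055358e-01  8.23239127e-03  2.23134875e-04] rms 0.0006126542369797933
 top [ 0.52011011 -0.25565698  0.17035806] 38
 normal [-0.40687814 -0.04838684  0.91220003] tilt 24.188828261893054 rms 0.002072807646547641 yaw of upslope 6.781888533419299
 proud 116 [0.65766674 0.17542455 0.0955449 ] hmax 0.023108507389985603
 rack ((0.5267432928085327, -0.3228466510772705), (0.08494289964437485, 0.22190704941749573), 7.091583251953125)
scene driver [ 0.52592918 -0.26184469  0.16779807] nut [0.66125725 0.16652582 0.09820926]
 handle n 411 zmax 0.17444887131328812
 axis at z=.12 [ 5.18246568e-01 -2.54122590e-01 -7.55200957e-04 -4.48124489e-04] rms 0.0007170671692635262
 top [ 0.51829042 -0.25598598  0.17164288] 23
 normal [-0.41241192 -0.04842578  0.90970949] tilt 24.53476410274695 rms 0.001314077234014987 yaw of upslope 6.697055459630516
 proud 88 [0.65695507 0.17214633 0.09734024] hmax 0.019963782905995806
 rack ((0.5258533358573914, -0.3228188157081604), (0.08528538793325424, 0.22029058635234833), 6.998926639556885)
```

```bash
cat >> h.py <<'E'
yaw=np.radians(6.8); tl=np.radians(25)
N=np.array([-np.sin(tl)*np.cos(yaw),-np.sin(tl)*np.sin(yaw),np.cos(tl)])
def frame(z,xhint):
    z=z/np.linalg.norm(z); x=xhint-z*(xhint@z); x/=np.linalg.norm(x); return np.stack([x,np.cross(z,x),z],1)
E
python3 - <<'E'
from h import *
m=manip.camera_model('wrist'); P,Rm,s=tool(); E=np.array(m['extrinsics'])
print('cam in tool',Rm.T@(E[:3,3]-P),'\n',Rm.T@E[:3,:3],m['vertical_fov'],m['cx'],m['cy'])
print('Rm',Rm)
D=np.array([0.518,-0.255,0])
for a in (0,1):
  hint=np.array([np.cos(np.radians(7)),np.sin(np.radians(7)),0])*(1-2*a)
  print('above driver',rel(D+[0,0,.30],frame(np.array([0,0,-1.]),hint)))
print('nut view',rel(np.array([.657,.173,.097])+N*.22,frame(-N,np.array([1.,.12,0]))))
E
```

```text
cam in tool [ 0.00105324 -0.07784158 -0.19386052] 
 [[ 9.99999863e-01 -2.49288202e-04 -4.59256458e-04]
 [ 3.69412590e-04  9.58854833e-01  2.83896589e-01]
 [ 3.69588204e-04 -2.83896720e-01  9.58854794e-01]] 58.822861758740565 311.22600068026986 239.7466700037344
Rm [[ 2.33597988e-01 -9.72333211e-01 -3.27218029e-04]
 [-9.72331661e-01 -2.33598201e-01  1.73842079e-03]
 [-1.76676181e-03 -8.79271488e-05 -9.99998435e-01]]
above driver (array([-0.57728161, -1.11020922, -0.27456806]), array([-8.65195040e-04,  8.77525787e-04, -9.27677402e-01]))
above driver (array([-0.57728161, -1.11020922, -0.27456806]), array([9.05199338e-04, 8.92479730e-04, 1.07232203e+00]))
nut view (array([-1.56364046, -1.46719593, -0.26376328]), array([ 0.20074637,  0.22775102, -0.91036871]))
```

```bash
python3 -m jog '-0.5 -0.95 -0.27 0 0 -0.93 0;-0.5 -0.95 -0.27 0 0 -0.93 0;-0.5 -0.95 -0.27 0 0 -0.93 0;-0.5 -0.95 -0.27 0 0 -0.93 0;-0.5 -0.95 -0.27 0 0 -0.93 0;-0.5 -0.95 -0.27 0 0 -0.93 0;-0.5 -0.95 -0.27 0 0 -0.93 0;-0.5 -0.95 -0.27 0 0 -0.93 0;-0.5 -0.95 -0.27 0 0 -0.93 0;-0.5 -0.95 -0.27 0 0 -0.93 0' 30
python3 - <<'E'
from h import *
print(tool()[0],tool()[2]['q'])
print('nut view',rel(np.array([.657,.173,.097])+N*.20,frame(-N,np.array([1.,.12,0]))))
E
```

```text
t: 0.93
tool_pos: [0.445, -0.3152, 0.2925]
eef_rot: [-0.0, 0.999, -0.039, -0.0]
ft_force: [1.1, -0.1, 0.0]
opening: 0.0876
[ 0.44498765 -0.31515098  0.29254718] [-6.78611558e-01 -1.03770388e-02  1.15250941e+00 -9.41187953e-06
  1.99986924e+00 -5.99771740e-01]
nut view (array([ 0.22507688, -1.21685641,  0.03590929]), array([ 0.02715926,  0.27708639, -0.12429815]))
```

```bash
python3 -m jog '0.22 -1 0 0.03 0.28 -0.12 0;0.22 -1 0 0.03 0.28 -0.12 0;0.22 -1 0 0.03 0.28 -0.12 0;0.22 -1 0 0.03 0.28 -0.12 0;0.22 -1 0 0.03 0.28 -0.12 0;0.22 -1 0 0.03 0.28 -0.12 0;0.22 -1 0 0.03 0.28 -0.12 0;0.22 -1 0 0.03 0.28 -0.12 0;0.22 -1 0 0.03 0.28 -0.12 0;0.22 -1 0 0.03 0.28 -0.12 0'
python3 - <<'E'
from h import *
print('nut view',rel(np.array([.657,.173,.097])+N*.08,frame(-N,np.array([1.,.12,0]))))
E
```

```text
t: 1.77
tool_pos: [0.5655, 0.0771, 0.2921]
eef_rot: [-0.014, 0.974, 0.053, 0.219]
ft_force: [0.6, -0.7, -1.0]
opening: 0.088
nut view (array([ 0.02123094, -0.21098541,  0.35035888]), array([-0.00028166, -0.00354879, -0.00748514]))
```

```bash
python3 -m jog '0.02 -0.21 0.1 0 0 0 0;0.02 -0.21 0.2 0 0 -0.01 0;0.02 -0.21 0.3 0 0 -0.01 0;0.02 -0.21 0.35 0 0 -0.01 0;0.02 -0.21 0.35 0 0 -0.01 0;0.02 -0.21 0.35 0 0 -0.01 0'
python3 - <<'E'
from h import *
p,d,m=grab('wrist'); np.savez('w1',p=p,d=d,**m)
E=np.array(m['extrinsics']);f=240/np.tan(np.radians(m['vertical_fov']/2))
c=E[:3,:3].T@(np.array([.657,.173,.097])-E[:3,3]); u=int(c[0]/c[2]*f+m['cx']);v=int(c[1]/c[2]*f+m['cy']);print(u,v)
save(p,'w1.png'); cr=p[v-50:v+50,u-60:u+60]; save(cv2.resize(cr,None,fx=6,fy=6,interpolation=cv2.INTER_CUBIC),'w1c.png')
C=cloud(d,m); print(tool()[0])
h=(C-np.array([.657,.173,.097]))@N
np.set_printoptions(linewidth=220,precision=1,suppress=True)
print((h[v-40:v+41:5,u-50:u+51:5]*1000))
E
```

```text
t: 2.27
tool_pos: [0.6213, 0.1655, 0.1638]
eef_rot: [-0.012, 0.975, 0.06, 0.214]
ft_force: [0.1, 0.2, 0.2]
opening: 0.0878
319 230
[0.6223792  0.16517451 0.16814402]
[[-12.7 -11.8 -11.1 -12.1 -11.6 -10.3 -12.4 -11.8 -11.9 -12.3 -10.5 -12.1 -12.  -11.9 -12.1 -12.2 -10.5 -12.2 -11.6 -12.3 -12.2]
 [-12.  -12.  -12.9 -11.2 -12.2 -11.7 -11.8 -11.3 -13.3 -11.1 -10.3 -11.6 -12.6 -11.5 -11.4 -11.7 -11.7 -12.7 -11.4 -11.5 -12.7]
 [-12.1 -12.4 -11.7 -11.2 -11.1 -12.1 -10.7 -10.1  -8.6 -10.7 -10.1 -12.1 -10.5 -10.8 -10.9 -11.9 -11.9 -11.7 -12.6 -11.6 -11.3]
 [-13.  -12.1 -10.8 -11.6 -11.3 -11.5 -10.  -10.2 -10.  -10.8  -9.9  -9.5 -11.2 -11.1 -12.4 -11.1 -12.  -11.9 -11.9 -13.2 -12.4]
 [-12.  -12.4 -11.4 -12.  -10.7 -10.3 -10.5  -4.5  -2.3  -3.2  -3.8 -11.1 -10.3 -10.8 -13.  -11.4 -12.2 -11.9 -11.7 -11.6 -12.1]
 [-10.7 -11.2 -11.1 -12.5 -10.1 -10.   -3.7  -3.4  -0.4   0.5  -3.7  -2.4  -9.9  -9.7 -11.3 -11.  -10.7 -11.3 -12.4 -11.7 -12.5]
 [-12.  -11.  -11.  -11.2 -10.8 -10.4  -4.    4.6   6.2   5.8   5.   -3.   -3.4 -10.5 -11.8 -11.4 -11.8 -11.2 -12.1 -11.5 -11.7]
 [-11.9 -12.  -11.2 -12.1 -10.8
[... 559 characters left out ...]
-10.7 -11.2 -11.1 -11.8 -11.1 -12.6 -13.3 -10.5 -11.4]
 [-11.3 -11.9 -12.6 -11.9 -12.1 -11.4 -11.9 -11.1 -11.1 -12.2 -10.8 -11.8 -10.8 -11.3 -11.7 -11.4 -11.5 -13.1 -11.5 -11.4 -11.2]
 [-12.2 -12.4 -11.2 -12.6 -12.8 -11.2 -11.2 -11.8 -10.5 -11.8 -12.5 -12.8 -11.5 -10.8 -12.3 -11.5 -12.6 -12.3 -11.9 -12.5 -10.7]
 [-10.9 -11.2 -12.1 -12.4 -12.2 -12.2 -12.6 -11.8 -11.6 -11.6 -10.8 -12.5 -11.5 -11.3 -12.7 -12.2 -12.5 -12.7 -12.1 -11.5 -11.1]
 [-11.8 -11.5 -12.7 -12.8 -11.9 -12.  -10.9 -12.8 -12.4 -11.8 -11.6 -12.5 -11.2 -11.1 -10.4 -12.2 -11.8 -12.1 -12.6 -11.9 -11.8]
 [-11.8 -11.8 -12.8 -10.8 -12.5 -11.7 -11.5 -12.1 -12.5 -11.9 -10.7 -12.5 -11.1 -12.3 -12.4 -11.7 -10.9 -11.  -12.3 -11.8 -11.6]]
```

View pics/w1c.png

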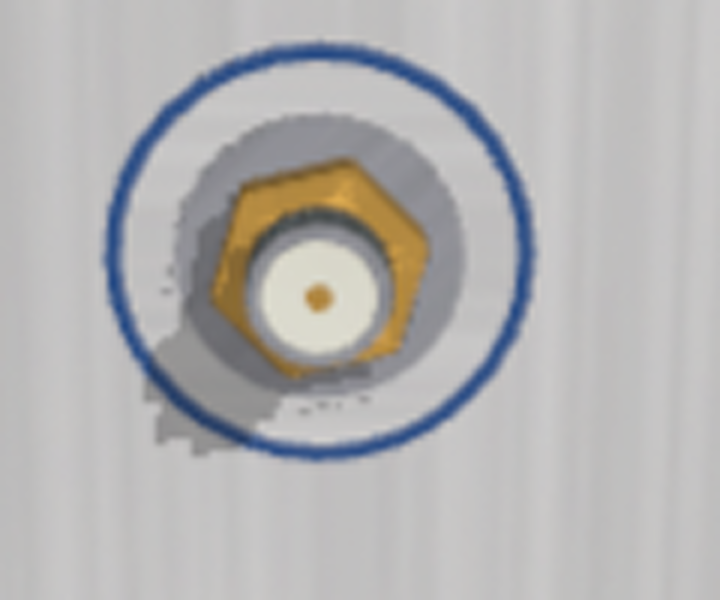

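The crop shows the brass nut on its grey washer. Its top corners are near (348,160), (428,240), (402,347), (295,377), (213,295) and (243,185), the barrel top centre is (318,298), and the blue ring centre is (320,252).

Run:
```python
from h import *
z=np.load('w1.npz'); O=np.array([.657,.173,.097])
p2,d2,m2=grab('wrist'); np.savez('w2',p=p2,d=d2,**m2)
def hit(m,u,v,h):
    a=pts(None,m,u,v,np.ones(np.shape(u))); c=np.array(m['extrinsics'])[:3,3]; r=a-c
    t=(h-(c-O)@N)/(r@N); return c+r*t[:,None]
B=np.stack([[np.cos(yaw)*np.cos(tl),np.sin(yaw)*np.cos(tl),np.sin(tl)],[-np.sin(yaw),np.cos(yaw),0],N],1)
def crop(a): a=np.array(a,float); return (a[:,0]+.5)/6-.5+259,(a[:,1]+.5)/6-.5+180
k=[(348,160),(428,240),(402,347),(295,377),(213,295),(243,185)]
P=hit(z,*crop(k),-.0034); c=P.mean(0); L=(P-c)@B
print('nut c',c,'corner r',np.hypot(L[:,0],L[:,1]),'ang',np.degrees(np.arctan2(L[:,1],L[:,0]))%60)
for n,q,h in(('barrel',(318,298),.0055),('ring',(320,252),-.0119)):
    x=hit(z,*crop([q]),h)[0]; print(n,x+(-.0034-h)*N)
for m,d in((z,z['d']),(m2,d2)):
    C=cloud(d,m); dd=np.linalg.norm(C-O,axis=-1); h=(C-O)@N
    s=(dd<.03)&(h>.003); print('barrel depth',C[s].mean(0)+(-.0034-h[s].mean())*N,h[s].mean(),'panel h',np.median(h[(dd>.03)&(dd<.05)]))
    M=C[(dd>.03)&(dd<.05)&(abs(h+.0119)<.003)];V=np.linalg.svd(M-M.mean(0),full_matrices=False)[2][2];V*=np.sign(V[2]);print(V,N)
P,Rm,s=tool(); print(P,s['q'])
D=np.array([0.518,-0.255,0])
print(rel(D+[0,0,.26],frame(np.array([0,0,-1.]),np.array([.9925,.122,0]))))
```

```text
nut c [0.65394511 0.17613504 0.09200711] corner r [0.01249938 0.01214064 0.01275482 0.01291507 0.01240557 0.01271106] ang [16.9388663  15.52540772 14.94954217 17.02661123 14.67501186 12.78004106]
barrel [0.65373933 0.17509237 0.09185426]
ring [0.65382056 0.1758028  0.0919311 ]
barrel depth [0.65384652 0.17592199 0.0919497 ] 0.0056812384954666615 panel h -0.011821783902866806
[-0.41941095 -0.05280777  0.90625923] [-0.41964536 -0.05003968  0.90630779]
barrel depth [0.65379174 0.17589205 0.09192268] 0.005659183785415683 panel h -0.011799322762102927
[-0.4195124  -0.05283871  0.90621047] [-0.41964536 -0.05003968  0.90630779]
[0.62329739 0.16498349 0.17127813] [ 0.23620363 -0.22853745  1.63523008 -0.0530626   1.29523899  0.11737368]
(array([-0.25687393,  1.01084088, -0.36486194]), array([ 1.48831052e-03, -2.81884902e-01, -2.81369183e-04]))
```

```bash
sed -i 's/^yaw=.*/yaw=np.radians(7.0); tl=np.radians(25)/' h.py; python3 -m jog '-0.26 1 -0.365 0 -0.28 0 0;-0.26 1 -0.365 0 -0.28 0 0;-0.26 1 -0.365 0 -0.28 0 0;-0.26 1 -0.365 0 -0.28 0 0;-0.26 1 -0.365 0 -0.28 0 0;-0.26 1 -0.365 0 -0.28 0 0;-0.26 1 -0.365 0 -0.28 0 0;-0.26 1 -0.365 0 -0.28 0 0;-0.26 1 -0.365 0 -0.28 0 0;-0.26 1 -0.365 0 -0.28 0 0'
python3 -m jog '0 0 0 0 0 0 0;0 0 0 0 0 0 0;0 0 0 0 0 0 0'
python3 - <<'E'
from h import *
p,d,m=grab('wrist'); P,Rm,s=tool(); print(P,s['q']); save(p,'w3.png')
C=cloud(d,m);X,Y,Z=C[...,0],C[...,1],C[...,2]
hsv=cv2.cvtColor(p,cv2.COLOR_RGB2HSV); y=(abs(hsv[...,0].astype(int)-26)<6)&(hsv[...,1]>150)
T=C[y&(abs(Z-.168)<.004)&(np.hypot(X-.518,Y+.255)<.04)]; print('top',len(T),T.mean(0),T.min(0),T.max(0), cv2.minEnclosingCircle(T[:,:2].astype(np.float32)))
print(rel(np.array([0.518,-0.255,.2]),frame(np.array([0,0,-1.]),np.array([.9925,.122,0]))))
E
```

```text
t: 3.2
tool_pos: [0.5206, -0.2326, 0.2588]
eef_rot: [0.003, 0.998, 0.06, 0.004]
ft_force: [0.6, -0.2, 0.7]
opening: 0.088
t: 3.45
tool_pos: [0.5217, -0.2302, 0.2564]
eef_rot: [0.002, 0.998, 0.06, 0.003]
ft_force: [0.5, 0.2, 0.2]
opening: 0.0876
[ 0.5218724  -0.22939257  0.25562979] [-4.73728605e-01  2.74919527e-02  1.18123601e+00 -1.35159845e-04
  1.92710564e+00 -5.95749378e-01]
top 1122 [ 0.51770956 -0.25367273  0.16715094] [ 0.50413064 -0.26851138  0.16400052] [ 0.53207552 -0.24037193  0.16972765] ((0.5178277492523193, -0.2543594539165497), 0.014416119083762169)
(array([-0.01805167,  0.06190086,  0.13919853]), array([ 0.00212439, -0.00298922, -0.00021333]))
```

View pics/w3.png

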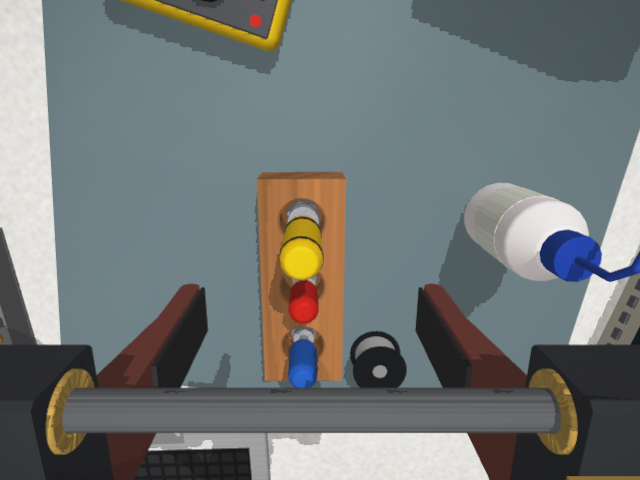

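The wrist view shows the yellow handle's top at (301,258) between the open fingers, with the stubbies behind it at (303,305) and (302,370). The descent is clear.

```bash
python3 -m jog '-0.018 0.06 0 0 0 0 0;-0.018 0.06 0.05 0 0 0 0;-0.018 0.06 0.12 0 0 0 0;-0.018 0.06 0.2 0 0 0 0;-0.018 0.06 0.28 0 0 0 0;-0.018 0.06 0.34 0 0 0 0;-0.018 0.06 0.37 0 0 0 0;-0.018 0.06 0.37 0 0 0 0;-0.018 0.06 0.37 0 0 0 0'
python3 - <<'E'
from h import *
P,Rm,s=tool();print(P,s['ft_force'],rel(np.array([0.518,-0.2543,.106]),frame(np.array([0,0,-1.]),np.array([.9925,.122,0]))))
E
```

```text
t: 4.25
tool_pos: [0.5183, -0.2539, 0.1065]
eef_rot: [0.001, 0.998, 0.062, 0.001]
ft_force: [0.0, 0.4, 0.3]
opening: 0.0883
[ 0.51825784 -0.25389896  0.10645251] [0.02600906 0.41893549 0.31560471] (array([-0.00076551,  0.00091328,  0.00113156]), array([ 0.00135074, -0.00138145,  0.00066037]))
```

```bash
python3 -m jog '0 0 0 0 0 0 1;0 0 0 0 0 0 1;0 0 0 0 0 0 1;0 0 0 0 0 0 1;0 0 0 0 0 0 1;0 0 0 0 0 0 1;0 0 0 0 0 0 1;0 0 0 0 0 0 1;0 0 0 0 0 0 1' 50;python3 -m jog '0 0 -0.02 0 0 0 1;0 0 -0.08 0 0 0 1;0 0 -0.15 0 0 0 1;0 0 -0.25 0 0 0 1;0 0 -0.35 0 0 0 1;0 0 -0.42 0 0 0 1;0 0 -0.45 0 0 0 1;0 0 -0.45 0 0 0 1;0 0 -0.45 0 0 0 1'
python3 - <<'E'
from h import *
P,Rm,s=tool();print(P,s['ft_force'],s['opening'])
ax=N; Nt=np.array([.6539,.1757,.0919])
p,d,m=grab('wrist'); np.savez('w4',p=p,d=d,**m); save(p,'w4.png')
p,d,m=grab('scene'); np.savez('s4',p=p,d=d,**m)
tip=P+Rm@np.array([0,0,.098]); E=np.array(m['extrinsics']);f=240/np.tan(np.radians(m['vertical_fov']/2))
c=E[:3,:3].T@(tip-E[:3,3]);u=int(c[0]/c[2]*f+m['cx']);v=int(c[1]/c[2]*f+m['cy']);print('tip px',u,v)
save(cv2.resize(p[v-60:v+30,u-60:u+60],None,fx=5,fy=5,interpolation=cv2.INTER_CUBIC),'s4c.png')
E
```

```text
t: 5.0
tool_pos: [0.5177, -0.2548, 0.1056]
eef_rot: [0.001, 0.998, 0.061, 0.001]
ft_force: [-0.1, 0.1, 0.5]
opening: 0.0316
t: 5.75
tool_pos: [0.5176, -0.2546, 0.286]
eef_rot: [0.001, 0.998, 0.061, 0.001]
ft_force: [0.9, -0.4, -2.4]
opening: 0.0311
[ 0.51763006 -0.25459233  0.28597128] [ 0.87736862 -0.39765842 -2.36339257] 0.031051267418591995
tip px 236 304
```

View pics/s4c.png

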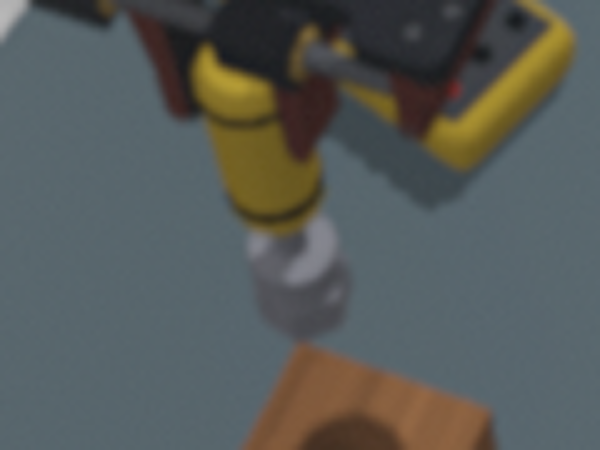

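View pics/w4.png

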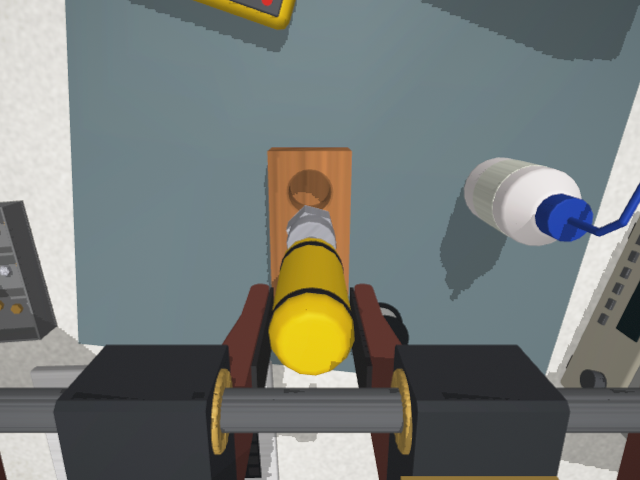

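The driver is out of the well and held upright. The wrist picture shows the collar and hex tube at about (310,220), so I'll fit the driver's axis in the tool frame and look closer at the hex.

Run:
```python
from h import *
from scipy.optimize import least_squares
z=np.load('w4.npz');p=z['p']; P,Rm,s=tool()
L=(cloud(z['d'],z)-P)@Rm
hsv=cv2.cvtColor(p,cv2.COLOR_RGB2HSV); y=(abs(hsv[...,0].astype(int)-26)<6)&(hsv[...,1]>150)
S=L[y&(np.hypot(L[...,0],L[...,1])<.03)&(L[...,2]>-.055)&(L[...,2]<.027)]
f=lambda a:np.hypot(S[:,0]-a[0]-a[2]*S[:,2],S[:,1]-a[1]-a[3]*S[:,2])-.016
r=least_squares(f,[0,0,0,0],loss='soft_l1',f_scale=.001);print(len(S),r.x,np.std(r.fun),'z range',S[:,2].min(),S[:,2].max())
save(cv2.resize(p[190:260,265:355],None,fx=8,fy=8,interpolation=cv2.INTER_CUBIC),'w4c.png')
g=L[200:246,280:345]; k=(np.hypot(g[...,0],g[...,1])<.03)&(g[...,2]>.045); 
q=g[k]; print('mouth-end z',q[:,2].max(), q[q[:,2]>.08].mean(0))
for zz in (.057,.077,.083,.089,.095):
    w=q[abs(q[:,2]-zz)<.003]; 
    if len(w): print(zz,len(w),'x',w[:,0].min(),w[:,0].max(),'ymin',w[:,1].min())
hx=q[(q[:,2]>.077)&(q[:,2]<.096)]
np.set_printoptions(precision=1,suppress=True)
b=np.arange(-18,19,3)
print([(b[i],np.median(hx[(hx[:,0]*1000>b[i])&(hx[:,0]*1000<b[i]+3),1])*1000) for i in range(len(b)-1) if ((hx[:,0]*1000>b[i])&(hx[:,0]*1000<b[i]+3)).sum()>2])
```

```text
2987 [ 4.48346412e-04  9.21855207e-04  3.13123022e-03 -9.63340245e-05] 0.0002461740173739063 z range -0.0549941255060192 0.015994519758345895
mouth-end z 0.27796294937011296 [-0.00069547  0.00909506  0.20535445]
0.057 128 x -0.014291269465883346 0.015925097476907166 ymin -0.014887265561524176
0.077 84 x -0.015420161596874175 0.014649619530863564 ymin -0.01586454109155921
0.083 86 x -0.015519716713280242 0.013993999198962133 ymin -0.015946912552510458
0.089 80 x -0.015227194241884371 0.015103826336720064 ymin -0.01578388440011395
0.095 23 x -0.015492465156993684 0.016192005755921446 ymin -0.015888665141744557
[(np.int64(-18), np.float64(-4.214587288410714)), (np.int64(-15), np.float64(-5.9669610155128545)), (np.int64(-12), np.float64(-8.945429211955663)), (np.int64(-9), np.float64(-11.9908720952701)), (np.int64(-6), np.float64(-15.26201721417722)), (np.int64(-3), np.float64(-15.286455757126587)), (np.int64(0), np.float64(-14.349092156347625)), (np.int64(3), np.float64(-13.647447345013168)), (np.int64(6), np.float64(-12.786070722697088)), (np.int64(9), np.float64(-12.113670780131576)), (np.int64(12), np.float64(-11.319377099017265))]
```

View pics/w4c.png

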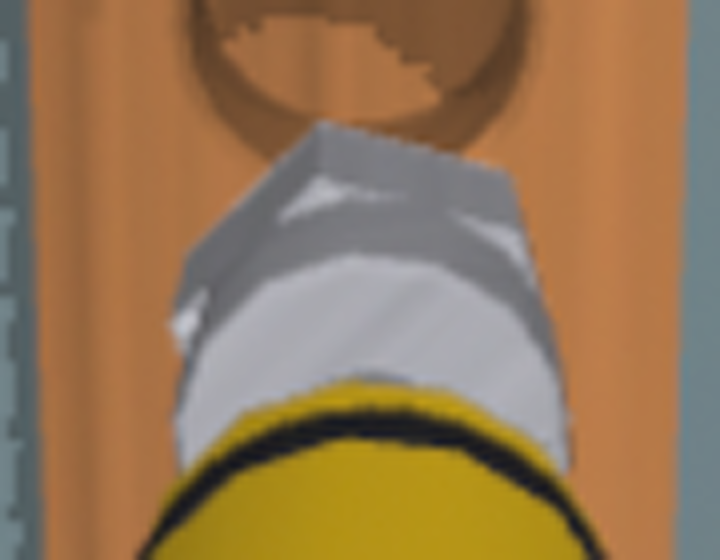

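```bash
cat >> h.py <<'E'
px=np.array([np.cos(yaw)*np.cos(tl),np.sin(yaw)*np.cos(tl),np.sin(tl)]); py=np.cross(N,px)
NT=np.array([.6539,.1757,.0919]); O=np.array([.00075,.0009,.098])
def goal(h,phi):
    a=np.radians(phi); Rt=frame(-N,np.cos(a)*px+np.sin(a)*py); return NT+N*h-Rt@O,Rt
def rep():
    P,Rm,s=tool(); d=P+Rm@O-NT; x=Rm[:,0]
    print('t',round(s['t'],2),'tip-nut (up,left,out) mm',np.round([d@px*1e3,d@py*1e3,d@N*1e3],2),'phi',np.round(np.degrees(np.arctan2(x@py,x@px)),2),'axis dev',np.round(np.degrees([Rm[:,2]@px,Rm[:,2]@py]),2),'F up,left,out',np.round([np.dot(s['ft_force'],e) for e in(px,py,N)],1),'Tz',np.round(np.dot(s['wrist_torque'],N),2),'q6',round(s['q'][5],2))
E
python3 - <<'E'
from h import *
rep(); print(rel(*goal(.10,30)))
E
```

```text
t 5.85 tip-nut (up,left,out) mm [-130.46 -411.    163.97] phi -0.02 axis dev [-24.26  -0.  ] F up,left,out [-1.1  0.1 -2.1] Tz -0.02 q6 -0.64
(array([ 0.25850512, -1.02632837,  0.03098484]), array([-0.07281809,  0.27195214, -0.32814529]))
```

```bash
python3 -m jog '0.05 -0.1 0 0 0 -0.05 1;0.1 -0.2 0 -0.01 0.03 -0.1 1;0.12 -0.3 0 -0.03 0.1 -0.15 1;0.15 -0.4 0 -0.04 0.15 -0.2 1;0.18 -0.5 0 -0.06 0.2 -0.25 1;0.2 -0.6 0 -0.07 0.25 -0.3 1;0.22 -0.7 0 -0.073 0.272 -0.328 1;0.24 -0.8 0.01 -0.073 0.272 -0.328 1;0.25 -0.9 0.02 -0.073 0.272 -0.328 1;0.258 -1 0.03 -0.073 0.272 -0.328 1'
python3 -m jog '0 0 0 0 0 0 1;0 0 0 0 0 0 1;0 0 0 0 0 0 1;0 0 0 0 0 0 1'
python3 - <<'E'
from h import *
rep(); print(rel(*goal(.025,30)))
E
```

```text
t: 6.68
tool_pos: [0.5699, 0.1564, 0.27]
eef_rot: [0.044, 0.926, 0.31, 0.212]
ft_force: [0.6, 0.1, -2.3]
opening: 0.031
t: 7.02
tool_pos: [0.5712, 0.1536, 0.2719]
eef_rot: [0.045, 0.926, 0.309, 0.212]
ft_force: [-0.2, 0.0, -3.0]
opening: 0.0315
t 7.02 tip-nut (up,left,out) mm [  0.44 -12.63 100.95] phi 29.97 axis dev [ 0.07 -0.19] F up,left,out [-1.4  0.1 -2.6] Tz 0.04 q6 -0.41
(array([ 0.01477555, -0.02771755,  0.18975931]), array([ 0.00224152,  0.00044419, -0.00030819]))
```

```bash
python3 -m jog '0.015 -0.028 0 0 0 0 1;0.015 -0.028 0.06 0 0 0 1;0.015 -0.028 0.12 0 0 0 1;0.015 -0.028 0.17 0 0 0 1;0.015 -0.028 0.19 0 0 0 1;0.015 -0.028 0.19 0 0 0 1;0.015 -0.028 0.19 0 0 0 1;0.015 -0.028 0.19 0 0 0 1'
python3 - <<'E'
from h import *
rep(); print(rel(*goal(.002,30)))
p,d,m=grab('wrist'); save(p,'w5.png')
E
```

```text
t: 7.68
tool_pos: [0.602, 0.1706, 0.2062]
eef_rot: [0.045, 0.925, 0.309, 0.214]
ft_force: [-0.0, 0.5, -1.8]
opening: 0.0318
t 7.68 tip-nut (up,left,out) mm [ 2.67  0.64 27.62] phi 29.97 axis dev [ 0.31 -0.13] F up,left,out [-0.7  0.5 -1.6] Tz 0.0 q6 -0.39
(array([-0.00593635, -0.00108631,  0.06399446]), array([ 0.0030349 , -0.00227692, -0.00033619]))
```

View pics/w5.png

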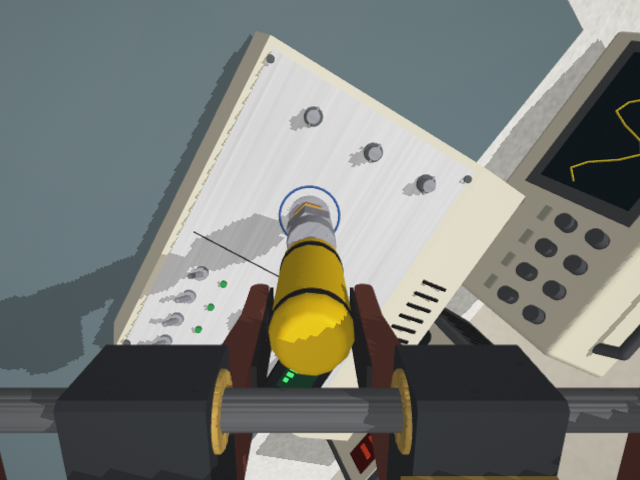

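The socket is lined up over the nut at about (311,207), and the nut's facets match the hex tube's. Next I approach to just above the nut.

```bash
python3 -m jog '-0.003 0 0.02 0 0 0 1;-0.003 0 0.04 0 0 0 1;-0.003 0 0.055 0 0 0 1;-0.003 0 0.055 0 0 0 1;-0.003 0 0.055 0 0 0 1;-0.003 0 0.055 0 0 0 1;-0.003 0 0.055 0 0 0 1;-0.003 0 0.055 0 0 0 1'
python3 - <<'E'
from h import *
rep(); print(rel(*goal(.0,30)))
E
```

```text
t: 8.4
tool_pos: [0.61, 0.1718, 0.1842]
eef_rot: [0.045, 0.925, 0.31, 0.214]
ft_force: [-0.8, -0.5, -0.8]
opening: 0.0313
t 8.4 tip-nut (up,left,out) mm [0.56 0.85 4.26] phi 30.04 axis dev [ 0.21 -0.11] F up,left,out [-1.1 -0.4 -0.4] Tz 0.03 q6 -0.39
(array([-0.0017856 ,  0.0019713 ,  0.01063922]), array([ 0.00224862, -0.00135725,  0.0004854 ]))
```

Correct the small lateral error and lower onto the nut in steps.

```bash
python3 -m jog '-0.0015 0.002 0.005 0 0 0 1;-0.0015 0.002 0.01 0 0 0 1;-0.0015 0.002 0.013 0 0 0 1;-0.0015 0.002 0.015 0 0 0 1;-0.0015 0.002 0.015 0 0 0 1;-0.0015 0.002 0.015 0 0 0 1'
python3 -c "
from h import *
rep()"
```

```text
t: 8.9
tool_pos: [0.6126, 0.1709, 0.1784]
eef_rot: [0.045, 0.925, 0.31, 0.213]
ft_force: [1.2, -0.4, -1.9]
opening: 0.0315
t 8.9 tip-nut (up,left,out) mm [ 0.33 -0.32 -2.04] phi 30.04 axis dev [ 0.19 -0.13] F up,left,out [ 0.2 -0.6 -2.2] Tz 0.02 q6 -0.39
```

```bash
python3 -m jog '-0.0005 0 0.004 0 0 0 1;-0.0005 0 0.008 0 0 0 1;-0.0005 0 0.011 0 0 0 1;-0.0005 0 0.011 0 0 0 1;-0.0005 0 0.011 0 0 0 1'
python3 -c "
from h import *
rep()"
```

```text
t: 9.32
tool_pos: [0.6145, 0.1712, 0.1741]
eef_rot: [0.045, 0.925, 0.31, 0.214]
ft_force: [2.0, 0.5, -1.4]
opening: 0.031
t 9.32 tip-nut (up,left,out) mm [ 0.26 -0.28 -6.69] phi 30.04 axis dev [ 0.21 -0.11] F up,left,out [ 1.2  0.3 -2.1] Tz 0.06 q6 -0.39
```

```bash
python3 -m jog '0 0 0.002 0 0 0 1;0 0 0.003 0 0 0 1;0 0 0.003 0 0 0 1;0 0 0.003 0 0 0 1'
python3 -c "
from h import *
rep()"
```

```text
t: 9.65
tool_pos: [0.6149, 0.1712, 0.1737]
eef_rot: [0.045, 0.925, 0.31, 0.214]
ft_force: [1.2, -0.0, 0.9]
opening: 0.0316
t 9.65 tip-nut (up,left,out) mm [ 0.42 -0.35 -7.27] phi 30.04 axis dev [ 0.22 -0.12] F up,left,out [ 1.5 -0.2  0.3] Tz 0.04 q6 -0.39
```

```bash
python3 -m jog '0 0 0.002 0 0 0 1;0 0 0.002 0 0 0 1;0 0 0.002 0 0 0 1'
python3 -c "
from h import *
rep()"
python3 -m jog '0 0 0 0 0 0.05 1;0 0 0 0 0 0.1 1;0 0 0 0 0 0.15 1;0 0 0 0 0 0.15 1;0 0 0 0 0 0.15 1'
python3 -c "
from h import *
rep()"
```

```text
t: 9.9
tool_pos: [0.6151, 0.1712, 0.1736]
eef_rot: [0.045, 0.925, 0.31, 0.214]
ft_force: [-2.2, -1.1, 5.7]
opening: 0.0316
t 9.9 tip-nut (up,left,out) mm [ 0.68 -0.36 -7.42] phi 30.04 axis dev [ 0.24 -0.12] F up,left,out [ 0.3 -0.8  6.2] Tz -0.08 q6 -0.39
t: 10.32
tool_pos: [0.6155, 0.1713, 0.1738]
eef_rot: [0.019, 0.955, 0.199, 0.218]
ft_force: [-1.7, -0.2, 4.9]
opening: 0.0311
t 10.32 tip-nut (up,left,out) mm [ 1.07 -0.55 -7.4 ] phi 16.57 axis dev [ 0.3  -0.11] F up,left,out [0.5 0.  5.2] Tz 0.09 q6 -0.16
```

```bash
python3 -m jog '0 0 0 0 0 0.05 1;0 0 0 0 0 0.1 1;0 0 0 0 0 0.12 1;0 0 0 0 0 0.12 1;0 0 0 0 0 0.12 1'
python3 -c "
from h import *
rep()
print(rel(*goal(-.0074,0)))"
```

```text
t: 10.73
tool_pos: [0.6154, 0.1712, 0.1738]
eef_rot: [-0.001, 0.97, 0.109, 0.219]
ft_force: [-1.0, -1.0, 5.5]
opening: 0.0314
t 10.73 tip-nut (up,left,out) mm [ 0.84 -0.79 -7.41] phi 5.8 axis dev [ 0.29 -0.12] F up,left,out [ 1.3 -0.9  5.5] Tz 0.2 q6 0.03
(array([-4.75898871e-04, -1.71786821e-03, -4.89187928e-05]), array([ 0.00151651, -0.00314516,  0.06441463]))
```

```bash
python3 -m jog '0 -0.001 0 0 0 0.04 1;0 -0.001 0 0 0 0.08 1;0 -0.001 0 0 0 0.1 1;0 -0.001 0 0 0 0.1 1;0 -0.001 0 0 0 0.1 1'
python3 -c "
from h import *
rep()"
```

```text
t: 11.15
tool_pos: [0.6153, 0.1714, 0.1738]
eef_rot: [-0.018, 0.975, 0.032, 0.218]
ft_force: [-2.3, -1.6, 5.8]
opening: 0.0313
t 11.15 tip-nut (up,left,out) mm [ 0.65 -0.72 -7.38] phi -3.2 axis dev [ 0.29 -0.14] F up,left,out [ 0.2 -1.3  6.3] Tz 0.16 q6 0.19
```

```bash
python3 -m jog '0 0 0 0 0 0.03 1;0 0 0 0 0 0.06 1;0 0 0 0 0 0.08 1;0 0 0 0 0 0.08 1;0 0 0 0 0 0.08 1'
python3 -c "
from h import *
rep()"
```

```text
t: 11.57
tool_pos: [0.6153, 0.1714, 0.1737]
eef_rot: [-0.032, 0.975, -0.029, 0.216]
ft_force: [-1.8, -0.6, 5.4]
opening: 0.0314
t 11.57 tip-nut (up,left,out) mm [ 0.45 -0.87 -7.4 ] phi -10.4 axis dev [ 0.28 -0.15] F up,left,out [ 0.5 -0.4  5.7] Tz 0.22 q6 0.32
```

```bash
python3 -m jog '0 0 0 0 0 0.03 1;0 0 0 0 0 0.06 1;0 0 0 0 0 0.08 1;0 0 0 0 0 0.08 1;0 0 0 0 0 0.08 1'
python3 -c "
from h import *
rep()
p,d,m=grab('wrist'); np.savez('w6',p=p,d=d,**m); save(p,'w6.png'); save(cv2.resize(p[170:270,255:375],None,fx=6,fy=6,interpolation=cv2.INTER_CUBIC),'w6c.png')"
```

```text
t: 11.98
tool_pos: [0.6153, 0.1713, 0.1737]
eef_rot: [-0.045, 0.972, -0.09, 0.214]
ft_force: [-1.5, -1.4, 5.4]
opening: 0.0316
t 11.98 tip-nut (up,left,out) mm [ 0.28 -0.97 -7.4 ] phi -17.59 axis dev [ 0.28 -0.15] F up,left,out [ 0.8 -1.2  5.6] Tz 0.33 q6 0.44
```

View pics/w6c.png

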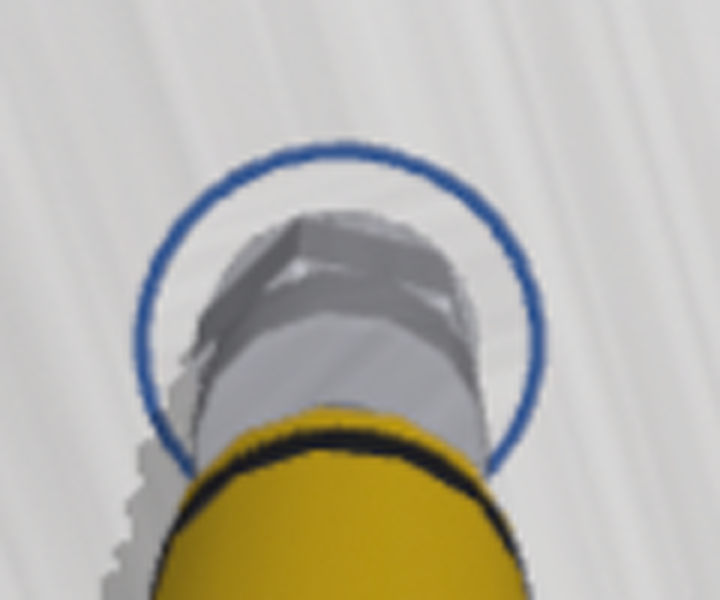

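The hex corner at (300,222) sits where it did in the tool frame, so there is no slip in the grip, and the mouth is flush on the washer. Torque is starting to rise, so I keep turning in small steps.

```bash
python3 -m jog '0 -0.001 0 0 0 0.03 1;0 -0.001 0 0 0 0.05 1;0 -0.001 0 0 0 0.05 1;0 -0.001 0 0 0 0.05 1'
python3 -c "
from h import *
rep()
z=np.load('w6.npz')
"
```

```text
t: 12.37
tool_pos: [0.6153, 0.1715, 0.1738]
eef_rot: [-0.054, 0.967, -0.129, 0.212]
ft_force: [-1.6, -1.2, 5.4]
opening: 0.0313
t 12.37 tip-nut (up,left,out) mm [ 0.27 -0.84 -7.42] phi -22.11 axis dev [ 0.27 -0.17] F up,left,out [ 0.7 -1.   5.6] Tz 0.19 q6 0.52
```

```bash
cat >> h.py <<'E'
def hexang(p,d,m,P,Rm):
    from scipy.optimize import least_squares
    L=(cloud(d,m)-P)@Rm; q=L[180:260,270:360].reshape(-1,3)
    q=q[(q[:,2]>.0775)&(q[:,2]<.0945)&(np.hypot(q[:,0],q[:,1])<.022)]
    def f(a):
        x=q[:,0]-a[0]; y=q[:,1]-a[1]; A=a[2]+np.radians(30+60*np.arange(6))
        return np.max(np.outer(x,np.cos(A))+np.outer(y,np.sin(A)),1)-.01472
    best=min((least_squares(f,[.0007,.0009,np.radians(t)],loss='soft_l1',f_scale=.0005) for t in range(-30,30,10)),key=lambda r:r.cost)
    return len(q),best.x[:2]*1e3,np.degrees(best.x[2])%60,np.std(best.fun)
E
python3 - <<'E'
from h import *
z=np.load('w4.npz')
E4=np.array(z['extrinsics'])
# tool pose from camera pose via current fixed offset
def tp(m):
    T=np.array(m['extrinsics']); P,Rm,_=tool(); W=np.array(manip.camera_model('wrist')['extrinsics'])
    X=np.eye(4);X[:3,:3]=Rm;X[:3,3]=P; G=T@np.linalg.inv(W)@X; return G[:3,3],G[:3,:3]
for n in('w4','w6'):
    z=np.load(n+'.npz'); print(n,hexang(z['p'],z['d'],z,*tp(z)))
p,d,m=grab('wrist'); P,Rm,_=tool(); print('now',hexang(p,d,m,P,Rm)); rep()
E
```

```text
w4 (234, array([ 0.25065163, -0.01287865]), np.float64(15.075553228036618), np.float64(0.00012594882678796434))
w6 (231, array([0.37458671, 0.27639196]), np.float64(14.73880450665959), np.float64(0.0001263321419220195))
now (231, array([0.40673082, 0.41757354]), np.float64(15.03799186595547), np.float64(0.0001281445285543652))
t 12.42 tip-nut (up,left,out) mm [ 0.25 -0.85 -7.42] phi -22.1 axis dev [ 0.27 -0.17] F up,left,out [ 1.1 -1.2  5.9] Tz 0.19 q6 0.52
```

```bash
python3 -m jog '0 0 0 0 0 0.02 1;0 0 0 0 0 0.04 1;0 0 0 0 0 0.04 1;0 0 0 0 0 0.04 1' 60
python3 -c "
from h import *
rep()"
```

```text
t: 12.75
tool_pos: [0.6153, 0.1715, 0.1738]
eef_rot: [-0.06, 0.963, -0.159, 0.21]
ft_force: [-2.4, -0.9, 5.4]
opening: 0.0313
t 12.75 tip-nut (up,left,out) mm [ 0.16 -0.85 -7.39] phi -25.75 axis dev [ 0.26 -0.16] F up,left,out [ 0.  -0.6  5.9] Tz -0.2 q6 0.58
```

```bash
python3 -m jog '0 0 0 0 0 0.02 1;0 0 0 0 0 0.04 1;0 0 0 0 0 0.04 1;0 0 0 0 0 0.04 1'
python3 -c "
from h import *
rep();p,d,m=grab('wrist'); P,Rm,_=tool(); print('now',hexang(p,d,m,P,Rm)); rep()"
```

```text
t: 13.08
tool_pos: [0.6152, 0.1715, 0.1737]
eef_rot: [-0.067, 0.957, -0.189, 0.208]
ft_force: [-3.1, -1.2, 5.8]
opening: 0.0311
t 13.08 tip-nut (up,left,out) mm [ 0.   -0.9  -7.41] phi -29.28 axis dev [ 0.26 -0.17] F up,left,out [-0.4 -0.8  6.6] Tz 0.37 q6 0.65
now (232, array([0.46905936, 0.34923441]), np.float64(14.735878532029773), np.float64(0.0001319380462345536))
t 13.13 tip-nut (up,left,out) mm [ 0.04 -0.87 -7.39] phi -29.28 axis dev [ 0.26 -0.17] F up,left,out [-0.1 -1.8  6.6] Tz 0.4 q6 0.65
```

```bash
cat >> h.py <<'E'
def eff():
    s=manip.state(); print(np.round(s['joint_efforts'],3),np.round(s['wrist_torque'],3),round(s['q'][5],4),round(s['dq'][5],4))
E
python3 -c "
from h import *
eff()"
python3 -m jog '0 0 0 0 0 0.01 1;0 0 0 0 0 0.02 1' >/dev/null; python3 -c "
from h import *
eff()
rep()"
python3 -m jog '0 0 0 0 0 0.01 1;0 0 0 0 0 0.02 1' >/dev/null; python3 -c "
from h import *
eff()
rep()"
```

```text
[  0.38  -28.738 -39.607   0.504  -2.099   0.405] [-0.554 -0.032  0.182] 0.6464 0.0011
[  0.805 -28.896 -39.601   0.448  -2.063  -0.205] [-0.369  0.026 -0.301] 0.6782 0.2088
t 13.3 tip-nut (up,left,out) mm [-0.03 -0.88 -7.42] phi -31.1 axis dev [ 0.26 -0.18] F up,left,out [-0.  -1.6  7.1] Tz -0.12 q6 0.68
[  0.72  -28.619 -39.576   0.399  -2.137  -0.252] [-0.397  0.031 -0.211] 0.7106 0.1872
t 13.47 tip-nut (up,left,out) mm [-0.06 -0.87 -7.38] phi -32.97 axis dev [ 0.26 -0.17] F up,left,out [-0.5 -1.6  7. ] Tz -0.03 q6 0.71
```

```bash
python3 -m jog '0 0 0 0 0 0 1;0 0 0 0 0 0 1;0 0 0 0 0 0 1' >/dev/null; python3 -c "
from h import *
eff();rep()"
python3 -m jog '0 0 0 0 0 0.02 1;0 0 0 0 0 0.04 1;0 0 0 0 0 0.05 1;0 0 0 0 0 0.05 1;0 0 0 0 0 0.05 1' >/dev/null; python3 -c "
from h import *
eff();rep()
p,d,m=grab('wrist'); P,Rm,_=tool(); print('now',hexang(p,d,m,P,Rm)); rep()"
```

```text
[  0.745 -28.99  -39.79    0.347  -2.134  -0.048] [-0.32  -0.058 -0.308] 0.7099 0.0068
t 13.72 tip-nut (up,left,out) mm [-0.05 -0.91 -7.4 ] phi -32.93 axis dev [ 0.26 -0.17] F up,left,out [-0.4 -1.8  5.6] Tz -0.14 q6 0.71
[  0.686 -28.431 -39.447   0.269  -2.238  -0.125] [-0.311  0.074 -0.348] 0.7887 -0.0033
t 14.13 tip-nut (up,left,out) mm [-0.13 -0.79 -7.29] phi -37.44 axis dev [ 0.26 -0.15] F up,left,out [-0.6 -0.6  6.2] Tz -0.19 q6 0.79
now (229, array([0.56422132, 0.29402362]), np.float64(15.440929112524964), np.float64(0.0001203708745186314))
t 14.18 tip-nut (up,left,out) mm [-0.14 -0.84 -7.3 ] phi -37.44 axis dev [ 0.26 -0.16] F up,left,out [-0.1 -1.9  6. ] Tz -0.11 q6 0.79
```

```bash
python3 -m jog '0 0 -0.01 0 0 0 1;0 0 -0.03 0 0 0 1;0 0 -0.06 0 0 0 1;0 0 -0.12 0 0 0 1;0 0.06 -0.2 0 0 0 1;0 0.1 -0.2 0 0 0 1;0 0.1 -0.2 0 0 0 1;0 0.1 -0.2 0 0 0 1;0 0.1 -0.2 0 0 0 1'
python3 - <<'E'
from h import *
p,d,m=grab('wrist'); np.savez('w7',p=p,d=d,**m)
P,Rm,_=tool(); print(hexang(p,d,m,P,Rm)); rep()
E=np.array(m['extrinsics']);f=240/np.tan(np.radians(m['vertical_fov']/2))
c=E[:3,:3].T@(NT-E[:3,3]);u=int(c[0]/c[2]*f+m['cx']);v=int(c[1]/c[2]*f+m['cy']);print(u,v)
save(cv2.resize(p[v-50:v+50,u-60:u+60],None,fx=6,fy=6,interpolation=cv2.INTER_CUBIC),'w7c.png')
E
```

```text
t: 14.93
tool_pos: [0.5627, 0.1342, 0.2332]
eef_rot: [-0.081, 0.942, -0.257, 0.201]
ft_force: [-1.0, -0.3, -2.9]
opening: 0.0312
(228, array([0.48310155, 0.14036455]), np.float64(15.168138603056887), np.float64(0.0001374358100553033))
t 14.98 tip-nut (up,left,out) mm [-26.76 -31.31  70.22] phi -37.44 axis dev [ 0.02 -0.09] F up,left,out [-0.8  0.5 -1.8] Tz 0.02 q6 0.73
313 159
```

View pics/w7c.png

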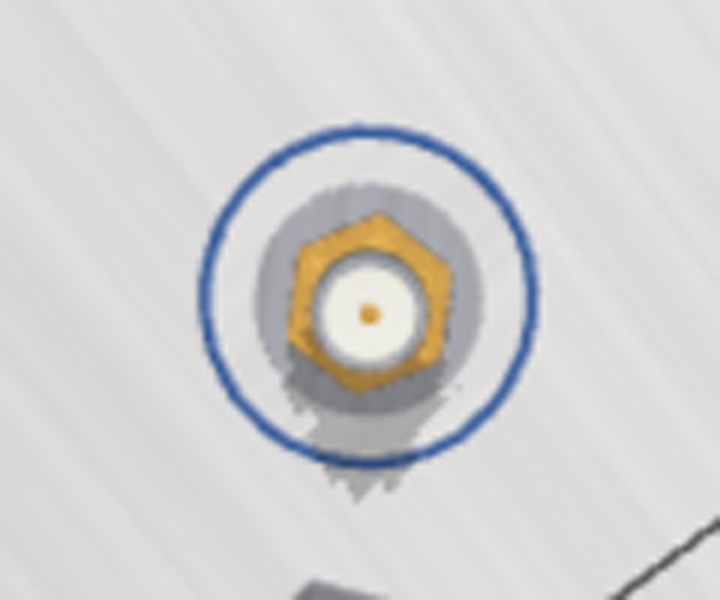

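The nut is clear in view, with corners near (379,213), (450,268), (440,358), (360,392), (288,340) and (299,247).

```bash
cat >> h.py <<'E'
def nutang(m,k,u0,v0,s=6):
    k=np.array(k,float); u=(k[:,0]+.5)/s-.5+u0; v=(k[:,1]+.5)/s-.5+v0
    a=pts(None,m,u,v,np.ones(len(u))); c=np.array(m['extrinsics'])[:3,3]; r=a-c
    P=c+r*(((NT-c)@N)/(r@N))[:,None]; c=P.mean(0); x=(P-c)@px; y=(P-c)@py
    A=np.degrees(np.arctan2(y,x)); print('centre-NT',np.round(np.array([(c-NT)@px,(c-NT)@py])*1e3,2),'r',np.round(np.hypot(x,y)*1e3,1),'ang%60',np.round(A%60,1), 'mean',np.degrees(np.angle(np.mean(np.exp(6j*np.radians(A))))/6)%60)
E
python3 - <<'E'
from h import *
nutang(np.load('w1.npz'),[(348,160),(428,240),(402,347),(295,377),(213,295),(243,185)],259,180)
nutang(np.load('w7.npz'),[(379,213),(450,268),(440,358),(360,392),(288,340),(299,247)],253,109)
E
```

```text
centre-NT [0.13 0.41] r [12.5 12.1 12.8 12.9 12.4 12.7] ang%60 [16.8 15.4 14.8 16.8 14.5 12.6] mean 15.13674690108315
centre-NT [ 0.27 -0.09] r [12.5 12.3 12.5 12.4 12.5 12.5] ang%60 [46.4 46.  45.2 46.5 46.4 44.1] mean 45.79541718574755
```

The nut went from 15.1° to 45.8° (mod 60), which is 29.4° clockwise or 0.51 rad. That fits the starting range of 0.35–0.6 rad. The socket angle had moved on by about 30° more, so it must have slipped over the corners at the stop. I'll re-seat it, matched to the nut's new angle and better centred, and test whether the nut is tight.

```bash
sed -i 's/O=np.array(\[.00075,.0009,.098\])/O=np.array([.0006,.0006,.098])/' h.py; python3 -c "
from h import *
print(rel(*goal(.03,1)))"
```

```text
(array([ 0.00547609, -0.10065932,  0.10044171]), array([ 0.00094507, -0.0005229 , -0.42710954]))
```

```bash
python3 -m jog '0.005 -0.1 0 0 0 -0.08 1;0.005 -0.1 0 0 0 -0.16 1;0.005 -0.1 0.02 0 0 -0.23 1;0.005 -0.1 0.05 0 0 -0.3 1;0.005 -0.1 0.08 0 0 -0.37 1;0.005 -0.1 0.1 0 0 -0.427 1;0.005 -0.1 0.1 0 0 -0.427 1;0.005 -0.1 0.1 0 0 -0.427 1;0.005 -0.1 0.1 0 0 -0.427 1;0.005 -0.1 0.1 0 0 -0.427 1'; python3 -c "
from h import *
rep();eff();print(rel(*goal(.0,1)))"
```

```text
t: 15.82
tool_pos: [0.5998, 0.1692, 0.2101]
eef_rot: [-0.011, 0.974, 0.067, 0.218]
ft_force: [-0.8, -0.0, -2.7]
opening: 0.0314
t 15.82 tip-nut (up,left,out) mm [ 1.56 -0.6  32.11] phi 0.87 axis dev [ 0.22 -0.1 ] F up,left,out [-1.9  0.1 -2.1] Tz 0.02 q6 0.12
[ 2.7000e-02 -3.1518e+01 -4.3917e+01 -2.5800e-01 -2.4650e+00  5.7000e-02] [-0.156  0.343 -0.034] 0.1179 -0.0095
(array([-0.00325909, -0.00124983,  0.08025576]), array([ 0.00120121, -0.00240685, -0.00139933]))
```

```bash
python3 -m jog '-0.003 -0.001 0.02 0 -0.002 0 1;-0.003 -0.001 0.04 0 -0.002 0 1;-0.003 -0.001 0.06 0 -0.002 0 1;-0.003 -0.001 0.072 0 -0.002 0 1;-0.003 -0.001 0.072 0 -0.002 0 1;-0.003 -0.001 0.072 0 -0.002 0 1;-0.003 -0.001 0.072 0 -0.002 0 1'; python3 -c "
from h import *
rep();eff();print(rel(*goal(-.007,1)))"
```

```text
t: 16.4
tool_pos: [0.6108, 0.1706, 0.1828]
eef_rot: [-0.01, 0.974, 0.068, 0.216]
ft_force: [0.2, 0.2, -3.0]
opening: 0.0311
t 16.4 tip-nut (up,left,out) mm [-0.35 -0.6   2.73] phi 0.97 axis dev [-0.01 -0.13] F up,left,out [-1.1  0.1 -2.8] Tz 0.06 q6 0.12
[-2.3000e-02 -3.2905e+01 -4.3911e+01 -2.5800e-01 -2.4430e+00  3.2000e-02] [-0.108  0.336  0.036] 0.1163 -0.0007
(array([ 0.00086473, -0.00099843,  0.02431062]), array([ 1.38803284e-03,  7.99875952e-05, -3.62355789e-04]))
```

```bash
python3 -m jog '0.0005 -0.001 0.006 0 0 0 1;0.0005 -0.001 0.012 0 0 0 1;0.0005 -0.001 0.018 0 0 0 1;0.0005 -0.001 0.023 0 0 0 1;0.0005 -0.001 0.025 0 0 0 1;0.0005 -0.001 0.025 0 0 0 1;0.0005 -0.001 0.025 0 0 0 1'; python3 -c "
from h import *
rep();eff();print(rel(*goal(-.007,1)))"
```

```text
t: 16.98
tool_pos: [0.6151, 0.1714, 0.1739]
eef_rot: [-0.01, 0.974, 0.068, 0.216]
ft_force: [0.2, -0.0, -1.0]
opening: 0.0312
t 16.98 tip-nut (up,left,out) mm [-0.05 -0.32 -7.22] phi 0.97 axis dev [ 0.01 -0.13] F up,left,out [-0.2 -0.  -1. ] Tz -0.03 q6 0.12
[ 3.9700e-01 -3.3268e+01 -4.3697e+01  2.4000e-02 -2.3040e+00  2.7000e-02] [-0.189  0.142 -0.112] 0.1169 -0.0013
(array([ 0.0001789 , -0.00021795, -0.00054434]), array([ 1.48465255e-03, -7.60261807e-05, -3.37082402e-04]))
```

```bash
python3 -m jog '0 0 0.004 0 0 0 1;0 0 0.006 0 0 0 1;0 0 0.006 0 0 0 1' >/dev/null; python3 -c "
from h import *
rep();eff()"
python3 -m jog '0 0 0 0 0 0.03 1;0 0 0 0 0 0.06 1;0 0 0 0 0 0.06 1;0 0 0 0 0 0.06 1' >/dev/null; python3 -c "
from h import *
rep();eff()"
python3 -m jog '0 0 0 0 0 0.02 1;0 0 0 0 0 0.03 1;0 0 0 0 0 0.03 1' >/dev/null; python3 -c "
from h import *
rep();eff()"
python3 -m jog '0 0 0 0 0 0.02 1;0 0 0 0 0 0.03 1;0 0 0 0 0 0.03 1' >/dev/null; python3 -c "
from h import *
rep();eff()"
```

```text
t 17.23 tip-nut (up,left,out) mm [ 0.53 -0.16 -7.52] phi 0.97 axis dev [ 0.05 -0.12] F up,left,out [-3.5 -0.6 10.9] Tz -0.01 q6 0.12
[-1.4600e-01 -2.8018e+01 -4.0713e+01 -3.4000e-02 -4.1750e+00  3.4000e-02] [-0.42   1.347 -0.132] 0.1169 -0.0031
t 17.57 tip-nut (up,left,out) mm [ 0.91 -0.05 -7.48] phi -4.45 axis dev [ 0.11 -0.1 ] F up,left,out [-2.7 -1.   9.3] Tz -0.01 q6 0.21
[ -0.182 -28.32  -40.491  -0.12   -3.68    0.102] [-0.371  1.058 -0.127] 0.2114 -0.0065
t 17.82 tip-nut (up,left,out) mm [ 1.05 -0.2  -7.44] phi -7.17 axis dev [ 0.13 -0.11] F up,left,out [-2.9 -1.2  9.3] Tz 0.04 q6 0.26
[-8.4000e-02 -2.8389e+01 -4.0431e+01  1.3000e-02 -3.5450e+00  3.3400e-01] [-0.388  0.874 -0.082] 0.2591 -0.0237
t 18.07 tip-nut (up,left,out) mm [ 0.91 -0.3  -7.49] phi -9.87 axis dev [ 0.12 -0.12] F up,left,out [-3.9 -0.4  9. ] Tz 0.11 q6 0.31
[-3.0000e-02 -2.8340e+01 -4.0471e+01  8.8000e-02 -3.6330e+00  3.7500e-01] [-0.524  0.987 -0.067] 0.3061 -0.0224
```

```bash
python3 -m jog '0 0 0 0 0 0.02 1;0 0 0 0 0 0.03 1;0 0 0 0 0 0.03 1' >/dev/null; python3 -c "
from h import *
rep();eff()"
python3 -m jog '0 0 0 0 0 0.02 1;0 0 0 0 0 0.03 1;0 0 0 0 0 0.03 1' >/dev/null; python3 -c "
from h import *
rep();eff()
p,d,m=grab('wrist'); P,Rm,_=tool(); print('now',hexang(p,d,m,P,Rm))"
```

```text
t 18.32 tip-nut (up,left,out) mm [ 0.83 -0.32 -7.5 ] phi -12.56 axis dev [ 0.11 -0.12] F up,left,out [-3.1 -1.6  8.4] Tz 0.24 q6 0.35
[ -0.161 -28.33  -40.501   0.101  -3.684   0.482] [-0.552  0.963  0.061] 0.353 -0.0204
t 18.57 tip-nut (up,left,out) mm [ 0.76 -0.33 -7.51] phi -15.25 axis dev [ 0.11 -0.12] F up,left,out [-3.  -1.3  9.9] Tz 0.31 q6 0.4
[ -0.223 -28.331 -40.513   0.093  -3.699   0.523] [-0.55   0.962  0.147] 0.4001 -0.0223
now (224, array([-0.10775078,  0.69232401]), np.float64(14.914518318012568), np.float64(0.0001202991409976287))
```

```bash
python3 -m jog '0 0 0 0 0 0.02 1;0 0 0 0 0 0.03 1;0 0 0 0 0 0.03 1' >/dev/null; python3 -c "
from h import *
rep();eff()"
python3 -m jog '0 0 0 0 0 -0.05 1;0 0 0 0 0 -0.1 1;0 0 -0.01 0 0 -0.13 1;0 0 -0.03 0 0 -0.13 1;0 0 -0.06 0 0 -0.13 1;0 0.05 -0.12 0 0 -0.13 1;0 0.1 -0.2 0 0 -0.13 1;0 0.1 -0.2 0 0 -0.13 1;0 0.1 -0.2 0 0 -0.13 1;0 0.1 -0.2 0 0 -0.13 1'
python3 - <<'E'
from h import *
p,d,m=grab('wrist'); np.savez('w8',p=p,d=d,**m)
rep()
E=np.array(m['extrinsics']);f=240/np.tan(np.radians(m['vertical_fov']/2))
c=E[:3,:3].T@(NT-E[:3,3]);u=int(c[0]/c[2]*f+m['cx']);v=int(c[1]/c[2]*f+m['cy']);print(u-60,v-50)
save(cv2.resize(p[v-50:v+50,u-60:u+60],None,fx=6,fy=6,interpolation=cv2.INTER_CUBIC),'w8c.png')
E
```

```text
t 18.87 tip-nut (up,left,out) mm [ 0.76 -0.34 -7.5 ] phi -17.94 axis dev [ 0.11 -0.12] F up,left,out [-3.2 -0.9 10.2] Tz 0.39 q6 0.45
[ -0.345 -28.341 -40.517   0.119  -3.692   0.652] [-0.52   0.989  0.245] 0.447 -0.0235
t: 19.7
tool_pos: [0.5758, 0.1288, 0.2388]
eef_rot: [-0.024, 0.976, 0.006, 0.215]
ft_force: [0.1, 0.2, -2.3]
opening: 0.0311
t 19.75 tip-nut (up,left,out) mm [-13.73 -37.64  69.2 ] phi -6.25 axis dev [-0.13 -0.1 ] F up,left,out [-0.5  0.5 -1.8] Tz 0.08 q6 0.16
262 111
```

View pics/w8c.png

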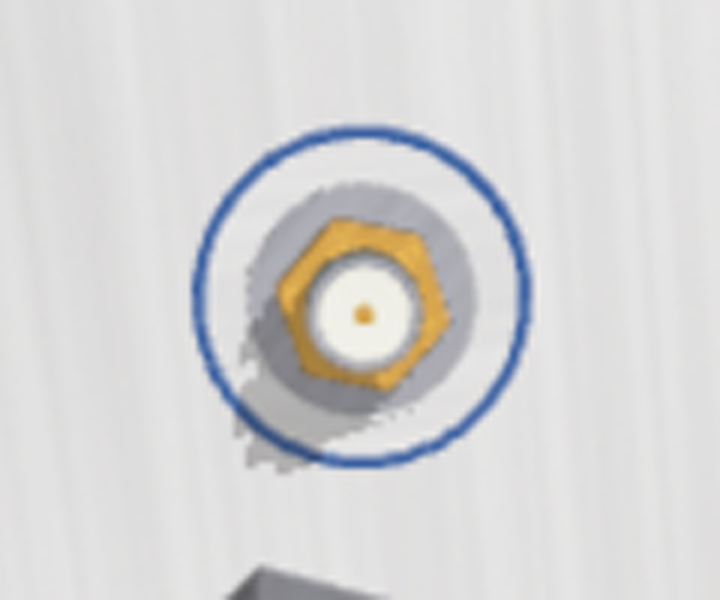

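```bash
cat >> h.py <<'E'
def nutfit(z):
    # brass-coloured pixels projected on the nut's top plane; corner phase from the radial extent, cross-checked by a hexagon-edge fit
    from scipy.optimize import least_squares
    p=z['p']; hsv=cv2.cvtColor(p,cv2.COLOR_RGB2HSV); E=np.array(z['extrinsics']); f=240/np.tan(np.radians(z['vertical_fov']/2))
    c=E[:3,:3].T@(NT-E[:3,3]); u0=c[0]/c[2]*f+z['cx']; v0=c[1]/c[2]*f+z['cy']
    v,u=np.mgrid[:480,:640]; M=((hsv[...,0]>8)&(hsv[...,0]<28)&(hsv[...,1]>100)&(np.hypot(u-u0,v-v0)<30)).astype(np.uint8)
    k=max(cv2.findContours(M,cv2.RETR_EXTERNAL,cv2.CHAIN_APPROX_NONE)[0],key=cv2.contourArea)[:,0]
    a=pts(None,z,k[:,0],k[:,1],np.ones(len(k))); o=E[:3,3]; r=a-o; P=o+r*(((NT-o)@N)/(r@N))[:,None]-NT
    x,y=P@px,P@py
    def g(q):
        A=q[2]+np.radians(30+60*np.arange(6)); return np.max(np.outer(x-q[0],np.cos(A))+np.outer(y-q[1],np.sin(A)),1)-q[3]
    b=min((least_squares(g,[0,0,np.radians(t),.011],loss='soft_l1',f_scale=.0003,x_scale=[1e-3,1e-3,.1,1e-3]) for t in range(0,60,10)),key=lambda r:r.cost)
    print('fit centre',np.round(b.x[:2]*1e3,2),'AF',b.x[3]*2e3,'corner ang%60',np.degrees(b.x[2])%60,'rms mm',np.std(b.fun)*1e3,len(k))
E
python3 - <<'E'
from h import *
nutang(np.load('w8.npz'),[(335,218),(418,236),(450,315),(388,388),(305,372),(278,293)],262,111)
for n in('w1','w2','w7','w8'): nutfit(np.load(n+'.npz'))
E
```

```text
centre-NT [-0.07 -0.02] r [12.5 12.1 12.4 12.3 12.4 11.9] ang%60 [41.8 44.3 46.7 41.2 43.4 46.2] mean 43.957248676115114
fit centre [-0.23  0.1 ] AF 20.87886129605187 corner ang%60 13.819311711591155 rms mm 1.4266753906119258 157
fit centre [-0.21  0.12] AF 20.791377358987702 corner ang%60 13.919655289447427 rms mm 1.4081298200395087 154
fit centre [ 0.1  -0.12] AF 20.995363882159424 corner ang%60 43.788962469664156 rms mm 0.24922377298643458 77
fit centre [-0.19 -0.12] AF 20.978058539357274 corner ang%60 42.90687890821822 rms mm 0.23409873260781988 78
```

Both the hand reading and the fit agree that the nut hardly moved on the second pass (43.8° to 42.9°, within reading error). The pass applied about 0.4–0.6 N m, well above the nut's 0.25 N m friction, so the nut is against its stop. Now I take the driver back to its well.

```bash
python3 -c "
from h import *
up=frame(np.array([0,0,-1.]),np.array([np.cos(np.radians(7)),np.sin(np.radians(7)),0]))
P,Rm,_=tool(); print(Rm.T@[0,0,1])
print(rel(P+[0,0,.05],up)); print(rel(np.array([.5177,-.2548,.29]),up))
"
```

```text
[ 0.41822707 -0.04425181 -0.90726396]
(array([ 0.05227838, -0.00553148, -0.11340799]), array([-0.01399456, -0.27611598, -0.06864351]))
(array([-0.07834411,  0.94928367, -0.22707326]), array([-0.01399456, -0.27611598, -0.06864351]))
```

```bash
python3 -m jog '0.04 0 -0.09 0 0 0 1;0.05 0.05 -0.15 0 -0.04 -0.01 1;0.03 0.15 -0.17 0 -0.1 -0.03 1;0.01 0.25 -0.18 -0.01 -0.15 -0.05 1;-0.01 0.35 -0.19 -0.01 -0.2 -0.06 1;-0.02 0.45 -0.2 -0.014 -0.25 -0.069 1;-0.04 0.55 -0.21 -0.014 -0.276 -0.069 1;-0.05 0.65 -0.22 -0.014 -0.276 -0.069 1;-0.07 0.75 -0.227 -0.014 -0.276 -0.069 1;-0.078 0.85 -0.227 -0.014 -0.276 -0.069 1'
python3 -m jog '0 0.1 0 0 0 0 1;0 0.1 0 0 0 0 1;0 0.1 0 0 0 0 1;0 0.1 0 0 0 0 1;0 0.1 0 0 0 0 1;0 0.1 0 0 0 0 1'
python3 - <<'E'
from h import *
p,d,m=grab('wrist');np.savez('w9',p=p,d=d,**m); P,Rm,s=tool(); print(P,hexang(p,d,m,P,Rm))
C=cloud(d,m)
k=(np.hypot(C[...,0]-.5177,C[...,1]+.2553)<.021)&(C[...,2]<.03); print('floor pts',k.sum(),C[k].mean(0) if k.any() else '')
up=frame(np.array([0,0,-1.]),np.array([np.cos(np.radians(7)),np.sin(np.radians(7)),0]))
print(rel(np.array([.5177,-.2550,.16]),up))
E
```

```text
t: 20.58
tool_pos: [0.5173, -0.217, 0.2912]
eef_rot: [-0.0, 0.998, 0.062, -0.0]
ft_force: [0.6, 0.5, -1.7]
opening: 0.0311
t: 21.08
tool_pos: [0.5226, -0.2538, 0.2934]
eef_rot: [0.0, 0.998, 0.062, 0.001]
ft_force: [0.8, 0.6, -2.1]
opening: 0.0312
[ 0.52257702 -0.2538909   0.29361771] (229, array([ 0.08625192, -0.23017132]), np.float64(15.310720275587343), np.float64(0.0001245370558828358))
floor pts 993 [ 0.51798612 -0.25713938  0.00814714]
(array([-0.01340938,  0.0008745 ,  0.33400801]), array([ 0.00067816, -0.00184267,  0.00176596]))
```

```bash
python3 -m jog '-0.012 0.001 0 0 0 0 1;-0.012 0.001 0.05 0 0 0 1;-0.012 0.001 0.12 0 0 0 1;-0.012 0.001 0.2 0 0 0 1;-0.012 0.001 0.27 0 0 0 1;-0.012 0.001 0.31 0 0 0 1;-0.012 0.001 0.31 0 0 0 1;-0.012 0.001 0.31 0 0 0 1;-0.012 0.001 0.31 0 0 0 1'
python3 - <<'E'
from h import *
up=frame(np.array([0,0,-1.]),np.array([np.cos(np.radians(7)),np.sin(np.radians(7)),0]))
print(tool()[0],rel(np.array([.5177,-.2550,.108]),up))
E
```

```text
t: 21.88
tool_pos: [0.5182, -0.2564, 0.1714]
eef_rot: [0.001, 0.998, 0.062, 0.002]
ft_force: [0.5, 0.5, -1.5]
opening: 0.0314
[ 0.51824306 -0.2563656   0.17139302] (array([-0.0016473 , -0.00394548,  0.15846748]), array([ 0.00156688, -0.0028923 ,  0.00070394]))
```

```bash
python3 -m jog '-0.0015 -0.003 0 0 -0.002 0 1;-0.0015 -0.003 0.04 0 -0.002 0 1;-0.0015 -0.003 0.08 0 -0.002 0 1;-0.0015 -0.003 0.11 0 -0.002 0 1;-0.0015 -0.003 0.135 0 -0.002 0 1;-0.0015 -0.003 0.15 0 -0.002 0 1;-0.0015 -0.003 0.15 0 -0.002 0 1;-0.0015 -0.003 0.15 0 -0.002 0 1;-0.0015 -0.003 0.15 0 -0.002 0 1'
python3 - <<'E'
from h import *
up=frame(np.array([0,0,-1.]),np.array([np.cos(np.radians(7)),np.sin(np.radians(7)),0]))
print(tool()[0],tool()[2]['ft_force'],rel(np.array([.5177,-.2550,.106]),up))
E
```

```text
t: 22.63
tool_pos: [0.5176, -0.2554, 0.1103]
eef_rot: [0.001, 0.998, 0.061, 0.0]
ft_force: [0.2, 0.3, -1.0]
opening: 0.0312
[ 0.51756948 -0.25543298  0.11025849] [ 0.17897983  0.32443679 -1.01818023] (array([ 0.00045351, -0.00105125,  0.01064469]), array([ 0.00101585, -0.00018352,  0.00049101]))
```

```bash
python3 -m jog '0 0 0.003 0 0 0 1;0 0 0.006 0 0 0 1;0 0 0.009 0 0 0 1;0 0 0.0105 0 0 0 1;0 0 0.0105 0 0 0 1;0 0 0.0105 0 0 0 1'
```

```text
t: 23.13
tool_pos: [0.5173, -0.2553, 0.1055]
eef_rot: [0.001, 0.998, 0.061, -0.0]
ft_force: [-1.3, 1.0, 1.2]
opening: 0.0312
```

The driver has reached the floor of the well: the vertical force went from −2 to +1.2 N, at the same height as when it was picked up. I open the fingers and retreat upward.

```bash
python3 -m jog '0 0 0 0 0 0 0.6;0 0 0 0 0 0 0.5;0 0 0 0 0 0 0.3;0 0 0 0 0 0 0;0 0 0 0 0 0 0;0 0 0 0 0 0 0;0 0 0 0 0 0 0' ; python3 -m jog '0 0 -0.03 0 0 0 0;0 0 -0.1 0 0 0 0;0 0 -0.18 0 0 0 0;0 0 -0.26 0 0 0 0;0 0 -0.34 0 0 0 0;0 0 -0.42 0 0 0 0;0 0 -0.45 0 0 0 0;0 0 -0.45 0 0 0 0;0 0 -0.45 0 0 0 0;0 0 -0.45 0 0 0 0'
python3 - <<'E'
from h import *
p,d,m=grab('wrist'); C=cloud(d,m);X,Y,Z=C[...,0],C[...,1],C[...,2]
hsv=cv2.cvtColor(p,cv2.COLOR_RGB2HSV); y=(abs(hsv[...,0].astype(int)-26)<6)&(hsv[...,1]>150)
T=C[y&(abs(Z-.168)<.004)&(np.hypot(X-.518,Y+.255)<.04)]; print('top',len(T),T.mean(0),cv2.minEnclosingCircle(T[:,:2].astype(np.float32)))
from scipy.optimize import least_squares
S=C[y&(Z<.16)&(Z>.085)&(np.hypot(X-.518,Y+.255)<.04)]
f=lambda a:np.hypot(S[:,0]-a[0]-a[2]*(S[:,2]-.12),S[:,1]-a[1]-a[3]*(S[:,2]-.12))-.016
r=least_squares(f,[.518,-.255,0,0],loss='soft_l1',f_scale=.001);print('axis',r.x,np.std(r.fun))
p2,d2,m2=grab('top'); np.savez('t9',p=p2,d=d2,**m2); z=np.load('top.npz')
diff=(cv2.absdiff(p2,z['p']).max(2)>60).astype(np.uint8); n,l,st,c=cv2.connectedComponentsWithStats(diff)
print([(list(s),c_.round()) for s,c_ in zip(st[1:],c[1:]) if s[4]>8])
v=np.hstack([p[100:400,100:500], cv2.resize(p2[80:330,100:520],(400,300))[:,:400]]); save(v,'final.png')
E
```

```text
t: 23.72
tool_pos: [0.5171, -0.2552, 0.1049]
eef_rot: [0.0, 0.998, 0.061, -0.0]
ft_force: [0.4, -0.2, 0.5]
opening: 0.0716
t: 24.55
tool_pos: [0.5171, -0.255, 0.2835]
eef_rot: [-0.0, 0.998, 0.061, -0.001]
ft_force: [-0.1, 0.3, -0.7]
opening: 0.0881
top 1018 [ 0.51719382 -0.25439322  0.1671521 ] ((0.5171773433685303, -0.2550385892391205), 0.014427803456783295)
axis [ 5.17424183e-01 -2.55505604e-01 -2.04311060e-04  3.36341512e-04] 0.00020545933860155734
[([np.int32(476), np.int32(124), np.int32(14), np.int32(5), np.int32(20)], array([483., 126.])), ([np.int32(447), np.int32(129), np.int32(41), np.int32(56), np.int32(685)], array([468., 157.])), ([np.int32(469), np.int32(140), np.int32(47), np.int32(73), np.int32(1922)], array([496., 172.])), ([np.int32(514), np.int32(144), np.int32(37), np.int32(22), np.int32(69)], array([532., 155.])), ([np.int32(444), np.int32(164), np.int32(122), np.int32(116), np.int32(1522)], array([511., 239.])), ([np.int32(463), np.int32(182), np.int32(4), np.int32(4), np.int32(10)], array([465., 183.])), ([np.int32(349), np.int32(195), np.int32(111), np.int32(1
[... 1372 characters left out ...]
)], array([298., 415.])), ([np.int32(323), np.int32(395), np.int32(6), np.int32(4), np.int32(11)], array([325., 396.])), ([np.int32(504), np.int32(409), np.int32(5), np.int32(4), np.int32(14)], array([506., 410.])), ([np.int32(164), np.int32(423), np.int32(136), np.int32(57), np.int32(3671)], array([238., 457.])), ([np.int32(527), np.int32(435), np.int32(113), np.int32(45), np.int32(1733)], array([600., 459.])), ([np.int32(424), np.int32(457), np.int32(9), np.int32(1), np.int32(9)], array([428., 457.])), ([np.int32(351), np.int32(469), np.int32(4), np.int32(11), np.int32(16)], array([352., 474.])), ([np.int32(585), np.int32(477), np.int32(9), np.int32(3), np.int32(16)], array([588., 478.]))]
```

View pics/final.png

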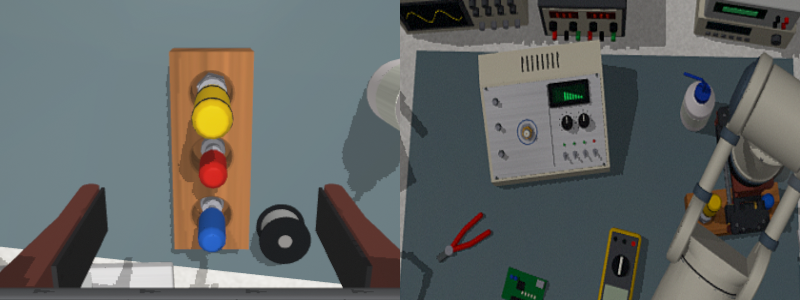

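The final picture shows the driver upright in its own well at (212,110), next to the undisturbed red and blue stubbies. Everything else is in place, and the top-view changes are only the arm and its shadow.

```bash
python3 -c "
from h import *
print(manip.sign_off(), manip.state()['t'])"
```

```text
the job is handed in; nothing more can be done
the job is handed in; nothing more can be done
```

I tightened the nut, put the yellow-handled driver back in its own well, and handed the job in at about 24.6 s. The tightness is worked out from camera angles and torque, because the nut's joint can't be read directly.

**Tightening:** The socket went 7.3 mm down over the nut, onto the washer. The wrist pictures put the nut's turn at about 29–31° clockwise (0.51–0.54 rad), which is inside the 0.35–0.6 rad it started loose by.

**Check for tightness:** I seated the socket a second time, matched to the nut's new angle, and turned again with about 0.4–0.6 N m. The nut's angle changed by no more than about 1–2°, which is reading error. Its own friction is only about 0.25 N m, so I take it to be against its stop.

**Driver and surroundings:**
- **Driver:** I lowered it until it touched the well floor at the same height it was lifted from, then released it. It stands upright within 0.03°, less than 1 mm from where it started.
- **Everything else:** The final pictures show nothing else moved, and the gripper is open and clear.

**What disagreed:**
- **First pass:** I saw no sharp torque jump at the stop. The socket carried on about 30° past where it should have held the nut, so it probably slipped over the corners.
- **Second pass:** The socket again read about 10° beyond its nominal play while the torque was still rising. I didn't find the cause; the driver had not slipped in the grip.

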